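# Return the settled blood tube, then hold up the next one upright

## Task

The green-capped blood tube has finished settling in the upright block: put it back fully home in the sloping holder with the green collar and let go of it. Then draw the purple-capped tube out of its sloping holder, turn it upright with the cap on top and hold it up still in the gripper, its foot at least 8 cm above the counter, so that its fill can be read; finish while holding it there. Leave the blue-capped tube in its holder and do not disturb the vial, the kidney dish or the plaster carton.

Things in the scene. Friction and masses are not known exactly. Their poses are not given: they have to be found in the camera images.
- green_tube: Green tube: clear blood tube with a green cap, 99 long; glass 13 in diameter, cap 16 in diameter over the top 18. Origin at the centre of its foot, z along the tube towards the cap. About 12 g; grip it by the cap from along its axis, or across it. Stands upright in the upright block at first, foot 10 above the counter, 49 of its length out of the sleeve.
- purple_tube: Purple tube: clear blood tube with a purple cap, 99 long; glass 13 in diameter, cap 16 in diameter over the top 18. Origin at the centre of its foot, z along the tube towards the cap. About 12 g; grip it by the cap from along its axis, or across it. Rests fully home in the purple holder at first, cap up the slope.
- blue_tube: Blue tube: clear blood tube with a blue cap, 99 long; glass 13 in diameter, cap 16 in diameter over the top 18. Origin at the centre of its foot, z along the tube towards the cap. About 12 g; grip it by the cap from along its axis, or across it. Rests in the blue holder and stays there.
- green_holder: Green sloping tube holder, fixed: grey base plate 90 x 56 x 6 with a green stripe, and a white round sleeve with a green collar that leans 35 degrees from vertical to the holder's own -x side (roughly to the robot's left). Sleeve 60 long, 29 outside (collar 32), bore 19 wide, 56 deep; mouth centre 67 above the counter. Origin under the plate's middle, z up. Empty at first.
- green_bore (a point): centre of the floor of the green holder's bore; its z points out of the bore along its axis (mouth 56 along +z), its y is level, across the slope. A tube fully home has its foot within a few mm of this point (it lies on the lower side of the bore, 3 off the axis) and its top 43 (cap and 25 of glass) stand out of the mouth
- purple_holder: Purple sloping tube holder, fixed: grey base plate 90 x 56 x 6 with a purple stripe, and a white round sleeve with a purple collar that leans 35 degrees from vertical to the holder's own -x side (roughly to the robot's left). Sleeve 60 long, 29 outside (collar 32), bore 19 wide, 56 deep; mouth centre 67 above the counter. Origin under the plate's middle, z up.
- purple_bore (a point): centre of the floor of the purple holder's bore; its z points out of the bore along its axis (mouth 56 along +z), its y is level, across the slope. A tube fully home has its foot within a few mm of this point (it lies on the lower side of the bore, 3 off the axis) and its top 43 (cap and 25 of glass) stand out of the mouth
- blue_holder: Blue sloping tube holder, fixed: grey base plate 90 x 56 x 6 with a blue stripe, and a white round sleeve with a blue collar that leans 35 degrees from vertical to the holder's own -x side (roughly to the robot's left). Sleeve 60 long, 29 outside (collar 32), bore 19 wide, 56 deep; mouth centre 67 above the counter. Origin under the plate's middle, z up.
- blue_bore (a point): centre of the floor of the blue holder's bore; its z points out of the bore along its axis (mouth 56 along +z), its y is level, across the slope. A tube fully home has its foot within a few mm of this point (it lies on the lower side of the bore, 3 off the axis) and its top 43 (cap and 25 of glass) stand out of the mouth
- upright_block: round upright tube block, fixed: grey base disc 64 in diameter, 6 high, with a grey vertical sleeve 29 outside, bore 19, floor 10 and rim 60 above the counter. Origin under its middle, z up. Holders and block stand 170 apart in a row right to left, in any order; wall cabinets overhang the back (from 0.6 m ahead, 0.55 m up): keep the wrist low and near.
- vial: brown medicine vial with a red cap, 24 in diameter, 46 high, a bystander; origin under its middle
- kidney_dish: white kidney dish 93 x 202 x 35, a bystander; origin under its middle
- plaster_box: white and orange carton 45 x 70 x 32, a bystander; origin under its middle

How it is judged:
By the outcome, as a careful person would: the job done as asked, in the order asked, and still so for the second after the job is handed in, while the arm keeps its last pose, push and grip.
It also fails if it takes over 64 s, if anything falls off the work surface, if the arm or the gripper's body presses on something with over 40 N, if the wrist force passes 120 N, or if a joint passes its speed limit or range.

## Robot

A 6-joint arm with a two-finger parallel gripper is mounted at the origin on a cart in front of the work surface, level with it; the furniture and walls round the work are solid. World frame = base frame: x ahead of the robot, y to its left, z up, the work surface at z = 0. Lengths are in m, angles in rad, forces in N, time in s.
With the tool pointing down it reaches from about 0.375 to 0.9 m from the base axis. Payload 3.1 kg.
Tool frame: the origin (TCP) lies at the very end of the fingers, on their centre line; the grasp point (between the pads) lies 19 mm behind it; z points along the fingers, y is the line along which they close (so a half turn about z gives the same grasp; the last joint's range is limited). The gripper opens to 85 mm and grips with 20 to 120 N. Pads are 22 mm wide; open, the fingers measure 114 mm over their backs; the gripper's body (76 mm by 85 mm) begins 54 mm behind the grasp point. The pads swing forward as they close: fully open they stand 13 mm farther back than shut.
Start: joints at [1.127, 0.527, 1.433, -0, 1.181, -0.178], TCP at [0.164, 0.603, 0.231] pointing down, gripper open.
Joint ranges: [-3.08, 3.08], [-0.75, 2.2], [0.22, 2.44], [-1.43, 4.57], [0, 2.65], [-2.85, 2.85]. Speed limits (rad/s): [2.79, 2.79, 3.14, 3.14, 3.14, 3.14].

## Interface

Orientations are given as a unit quaternion [x, y, z, w].
In Python, from station import sense, snapshot, camera_params, sign_off gives the robot as it stands.
- The arm moves only by the shell command python3 -m handwheel 'ROWS' [OPENING] [FORCE]. ROWS is JSON, a list that holds one entry, the list of rows, each a list of 4 numbers: the shift along the tool's x, y, z in units of 25 mm (1.0 is 25 mm), then the turn about the tool's z in units of 6 degrees (1.0 is 6 degrees). A call has 1 to 20 rows; each row shifts and turns the commanded pose from where the row before left it, along the tool's axes as they then stand; what a row does not reach is not made up. A row lasts 1/8 s, in which the tool goes at most 62.5 mm and 10.7 degrees, less where a joint would pass 70% of its speed; a pose out of reach is approached as far as the arm can. A call is refused whole if a number of a shift passes 1 or a number of a turn 1, either way. A call with a gripper value outside its range is refused whole. OPENING is the finger opening in mm, from 0 to 85.4, set as the call begins (- or left out, the last holds). The fingers move at their own pace and stop on an object; FORCE is the grip in N (left out, the last holds). Time passes only in rows, so rows that do not move let the fingers close. It gives the time, the measured TCP pose, the force, the opening and the grip force at its end, in the units of the state.
- sense(): the state, without advancing time (a new reading comes with each control period).
- snapshot(name): name is "scene" or "side" or "wrist"; returns (picture, depth): 384x512x3 uint8, red, green, blue; 384x512 float32, m along the optical axis (not along the pixel's ray), 0 where there is no reading.
- camera_params(name): a dict with "mtx" (3x3 intrinsics, pixels), "extrinsics" (4x4, takes a point from camera to world coordinates); the wrist camera has in their place "hand_eye" (4x4, takes a point from camera to tool coordinates, whose origin is the TCP and whose axes are the flange's). Camera axes: x right, y up, looking along -z (the intrinsics and any distortion apply to the point x, -y, -z); pixel columns grow to the right and rows downward; lengths in m; the calibration is good to about 2 mm. A picture is of the moment at which its call begins: read the wrist's pose just before it. camera_params takes no time and is no camera call.
- sign_off(): hands the job in; it is judged then, once.
The state is a dict: "t": time; "q": joint angles; "qd": joint speeds; "tau": joint torques, N m; "tcp_pos": TCP position; "tool_rot": TCP orientation; "force": force on the tool from outside, world axes, zero at the start; "ft_torque": the same for the moment, N m; "finger_gap": opening from 0.0 (shut) to 1.0 (fully open); "gripper_force": force on a finger pad.
Only numpy, scipy, OpenCV 4.12 (cv2) and the standard library are available. Lean on these libraries where they do the work, as an engineer would, in place of code of your own. Each camera call takes 0.05 s, during which the arm holds its last target. There are 200 camera calls.

## Working session

There is one attempt and no reset: what is moved stays moved. The work goes in short steps, Python scripts to look and compute and a shell command to move; the robot and the scene stay as the last step left them, time stands still between calls to the robot, and variables do not carry over. Pictures are saved under pics/ and viewed, at most 11 in all, crops included, and the job is handed in when it is done.

```bash
mkdir -p pics
cat > h.py <<'E'
import numpy as np, cv2
from station import *
def save(im,fn,crop=None,s=1):
    if crop: r0,r1,c0,c1=crop; im=im[r0:r1,c0:c1]
    cv2.imwrite(fn,cv2.resize(im[:,:,::-1],None,fx=s,fy=s,interpolation=cv2.INTER_CUBIC))
def cloud(name,d):
    p=camera_params(name);K=np.array(p["mtx"]);E=np.array(p["extrinsics"])
    v,u=np.mgrid[0:384,0:512]
    X=np.stack([(u-K[0,2])/K[0,0]*d,-(v-K[1,2])/K[1,1]*d,-d],-1)
    return X@E[:3,:3].T+E[:3,3]
E
python3 - <<'E'
from h import *
s=sense();print(s["t"],s["tcp_pos"],s["tool_rot"],s["q"])
for n in("scene","side"):
    im,d=snapshot(n);np.savez(n+".npz",im=im,d=d);save(im,f"pics/{n}0.png",s=1.5);p=camera_params(n);print(p)
E
```

```text
0.0 [0.16384316 0.6024005  0.23033847] [ 1.32512015e-01  9.91180809e-01 -1.03186977e-03 -3.23621535e-04] [ 1.12649024e+00  5.28457628e-01  1.43390355e+00 -1.75162068e-05
  1.18139427e+00 -1.78493431e-01]
{'mtx': array([[398.43159964,   0.        , 261.98980651],
       [  0.        , 398.43159964, 189.43477125],
       [  0.        ,   0.        ,   1.        ]]), 'extrinsics': array([[-0.53208082,  0.43383401, -0.7271025 , -0.38176564],
       [-0.84637309, -0.29615316,  0.44265777,  0.50473078],
       [-0.0232937 ,  0.8509297 ,  0.52476285,  0.66879934],
       [ 0.        ,  0.        ,  0.        ,  1.        ]])}
{'mtx': array([[476.58926423,   0.        , 256.54921594],
       [  0.        , 476.58926423, 189.78201354],
       [  0.        ,   0.        ,   1.        ]]), 'extrinsics': array([[ 0.4229318 ,  0.61954867, -0.66127766, -0.37305056],
       [-0.90601829,  0.27614114, -0.32074435, -0.43470937],
       [-0.01611077,  0.73478263,  0.67811129,  0.89851747],
       [ 0.        ,  0.        ,  0.        ,  1.        ]])}
```

View pics/scene0.png

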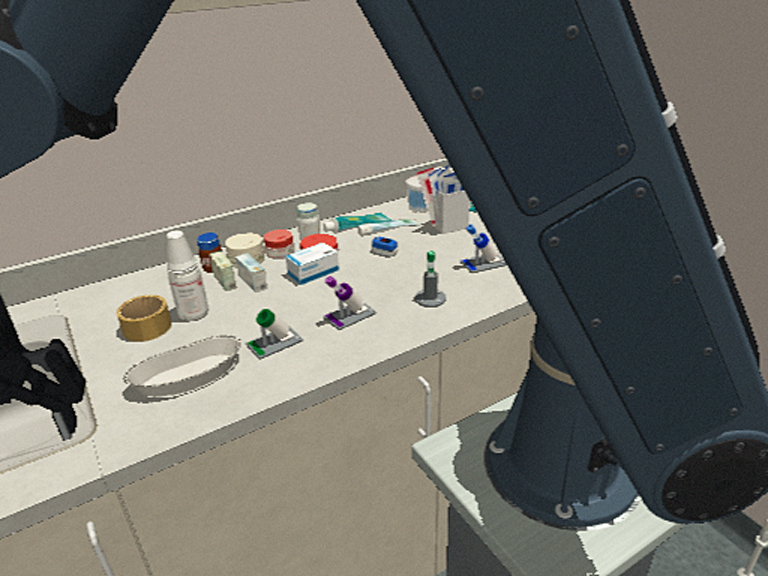

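View pics/side0.png

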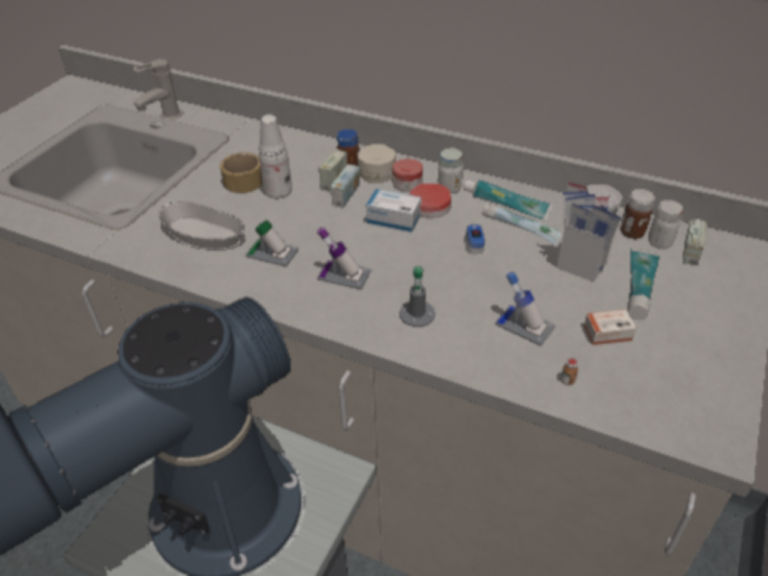

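Run:
```python
from h import *
from scipy.optimize import least_squares
C={n:cloud(n,np.load(n+".npz")["d"]) for n in("scene","side")}
I={n:np.load(n+".npz")["im"] for n in C}
L=np.radians(35)
seed={"green":[(179,161),(178,210)],"purple":[(226,178),(232,204)]}  # side px u,v ; placeholder
for n in C:
    hsv=cv2.cvtColor(I[n],cv2.COLOR_RGB2HSV);P=C[n]
    for col,(a,b) in {"green":(60,85),"purple":(135,158)}.items():
        m=(hsv[...,0]>=a)&(hsv[...,0]<=b)&(hsv[...,1]>120)&(P[...,2]>.012)&(P[...,2]<.14)&(np.abs(P[...,0]-.5)<.2)&(np.abs(P[...,1])<.5)
        q=P[m];print(n,col,len(q))
        k=cv2.connectedComponentsWithStats(m.astype(np.uint8))
        for i in range(1,k[0]):
            if k[2][i,4]>12:
                w=P[k[1]==i];print("  ",k[3][i].round(),len(w),w.mean(0).round(3),w.min(0).round(3),w.max(0).round(3))
```

```text
scene green 140
   [287. 171.] 28 [ 0.452 -0.09   0.102] [ 0.447 -0.098  0.091] [ 0.461 -0.083  0.109]
   [177. 212.] 103 [0.491 0.243 0.063] [0.478 0.228 0.049] [0.509 0.258 0.077]
scene purple 98
   [220. 187.] 29 [0.486 0.111 0.096] [0.481 0.103 0.087] [0.496 0.118 0.105]
   [229. 194.] 69 [0.486 0.086 0.064] [0.478 0.071 0.051] [0.506 0.101 0.075]
side green 49
   [175. 152.] 37 [0.488 0.235 0.067] [0.48  0.227 0.058] [0.501 0.25  0.076]
side purple 50
   [215. 155.] 13 [0.489 0.105 0.095] [0.485 0.1   0.091] [0.493 0.109 0.099]
   [225. 167.] 37 [0.487 0.076 0.067] [0.479 0.068 0.058] [0.499 0.086 0.076]
```

```bash
cat > fit.py <<'E'
from h import *
from scipy.optimize import least_squares
L=np.radians(35)
def ax(yaw): # holder x dir = (cos yaw, sin yaw); axis leans to -x
    return np.array([-np.sin(L)*np.cos(yaw),-np.sin(L)*np.sin(yaw),np.cos(L)])
def fit(P,p,z0=.067):
    for r in (.012,.008,.005,.004):
        a=ax(p[2]);D=P-[p[0],p[1],z0];s=D@a;R=np.linalg.norm(D-s[:,None]*a,axis=1)
        rad=np.where(s>-.009,.016,.0145)
        Q=P[(s>-.05)&(s<-.001)&(np.abs(s+.009)>.002)&(np.abs(R-rad)<r)&(P[:,2]>.012)]
        def f(p):
            a=ax(p[2]);D=Q-[p[0],p[1],z0];s=D@a;return np.linalg.norm(D-s[:,None]*a,axis=1)-np.where(s>-.009,.016,.0145)
        o=least_squares(f,p,loss="soft_l1",f_scale=.001);p=o.x
    return p,len(Q),np.sqrt(np.mean(f(p)**2))
if __name__=="__main__":
    Cs={n:cloud(n,np.load(n+".npz")["d"]).reshape(-1,3) for n in("scene","side")}
    Cs["both"]=np.vstack(list(Cs.values()))
    for n,P in Cs.items():
        for nm,p in (("green",[.492,.243,-1.57]),("purple",[.488,.083,-1.57])):
            q,N,e=fit(P,np.array(p));print(n,nm,q.round(4),N,round(e,5))
        Q=P[(np.hypot(P[:,0]-.455,P[:,1]+.09)<.025)&(P[:,2]>.012)&(P[:,2]<.058)]
        o=least_squares(lambda p:np.hypot(Q[:,0]-p[0],Q[:,1]-p[1])-.0145,[.455,-.09],loss="soft_l1",f_scale=.001);print(n,"block",o.x.round(4),len(Q))
        Q=P[(np.hypot(P[:,0]-.455,P[:,1]+.09)<.02)&(P[:,2]>.092)&(P[:,2]<.107)]
        o=least_squares(lambda p:np.hypot(Q[:,0]-p[0],Q[:,1]-p[1])-.008,[.455,-.09],loss="soft_l1",f_scale=.001);print(n,"cap",o.x.round(4),len(Q))
    from scipy.spatial.transform import Rotation
    print(Rotation.from_quat(sense()["tool_rot"]).as_matrix().round(3))
E
python3 fit.py
```

```text
scene green [ 0.494   0.2483 -1.4129] 168 0.00163
scene purple [ 0.4944  0.0902 -1.4306] 127 0.00155
scene block [ 0.4579 -0.0921] 120
scene cap [ 0.4566 -0.0912] 31
side green [ 0.4956  0.2471 -1.4639] 147 0.0018
side purple [ 0.4957  0.088  -1.4419] 155 0.00162
side block [ 0.4581 -0.0929] 148
side cap [ 0.4571 -0.093 ] 34
both green [ 0.4946  0.2477 -1.4303] 309 0.00167
both purple [ 0.495   0.0889 -1.4378] 278 0.00164
both block [ 0.4579 -0.0925] 268
both cap [ 0.4567 -0.0919] 65
[[-0.965  0.263 -0.001]
 [ 0.263  0.965 -0.002]
 [ 0.    -0.002 -1.   ]]
```

```bash
python3 -m handwheel '[[[0,0,0,1],[0,0,0,1],[0,0,0,1],[0,0,0,1],[0,0,0,1],[0,0,0,1],[0,0,0,1],[0,0,0,1],[0,0.9,0,1],[0,0.9,0,1],[0,0.9,0,1],[-1,0.9,0,0.15],[-1,0.9,0,0],[-1,0.9,0,0],[-1,0.9,0,0],[-1,0.7,0,0],[-1,0.5,0,0],[-1,0,0,0],[-1,0,0,0],[-1,0,0,0]]]' 45 20; python3 -m handwheel '[[[-1,0,0,0],[-1,0,0,0],[-1,0,0,0],[-1,0,0,0],[-1,0,0,0],[-1,0,0,0],[-1,0,0,0],[-1,0,0,0],[-1,0,0,0],[-1,0,0,0],[-1,0,0,0],[-1,0,0,0],[-1,0,0,0],[-1,0,0,0],[-1,0,0,0],[-1,0,0,0],[-1,0,0,0],[-1,0,0,0],[0,0,0,0],[0,0,0,0]]]'
```

```text
t: 2.6
tcp_pos: [0.3769, 0.4198, 0.2308]
tool_rot: [0.657, 0.754, -0.001, -0.0]
force: [0.2, 0.9, 0.6]
finger_gap: 0.529
gripper_force: 0.0
t: 5.1
tcp_pos: [0.4381, -0.0244, 0.2311]
tool_rot: [0.657, 0.754, -0.0, -0.001]
force: [0.1, 0.4, 0.1]
finger_gap: 0.53
gripper_force: 0.0
```

```bash
cat >> h.py <<'E'
from scipy.spatial.transform import Rotation
def wrist():
    s=sense();im,d=snapshot("wrist");p=camera_params("wrist");K=np.array(p["mtx"]);H=np.array(p["hand_eye"])
    v,u=np.mgrid[0:384,0:512]
    X=np.stack([(u-K[0,2])/K[0,0]*d,-(v-K[1,2])/K[1,1]*d,-d],-1)@H[:3,:3].T+H[:3,3]
    return im,d,X@Rotation.from_quat(s["tool_rot"]).as_matrix().T+s["tcp_pos"]
def rows(target,yaw=None):
    s=sense();R=Rotation.from_quat(s["tool_rot"]).as_matrix()
    print("units",(R.T@(np.array(target)-s["tcp_pos"])/.025).round(2),"yaw y",np.degrees(np.arctan2(R[1,1],R[0,1])).round(2))
E
python3 - <<'E'
from h import *
from scipy.optimize import least_squares
im,d,P=wrist();save(im,"pics/w1.png",s=1.3);P=P.reshape(-1,3)
P=P[(d>0).ravel()]
for r,z0,z1 in((.008,.093,.107),(.0145,.012,.058)):
    Q=P[(np.hypot(P[:,0]-.457,P[:,1]+.092)<.02)&(P[:,2]>z0)&(P[:,2]<z1)]
    if len(Q)>9:o=least_squares(lambda p:np.hypot(Q[:,0]-p[0],Q[:,1]-p[1])-r,[.457,-.092],loss="soft_l1",f_scale=.001);print(o.x.round(4),len(Q))
Q=P[(np.hypot(P[:,0]-.457,P[:,1]+.092)<.02)&(P[:,2]>.107)];print(Q.mean(0),Q.max(0),Q.min(0),len(Q))
rows([.457,-.092,.081])
E
```

```text
[ 0.4573 -0.0932] 97
[ 0.4575 -0.0937] 351
[ 0.45721457 -0.09247255  0.10893785] [ 0.46530161 -0.08486338  0.11159676] [ 0.44950195 -0.10064883  0.10700604] 178
units [-2.8   0.38  6.  ] yaw y 7.89
```

View pics/w1.png

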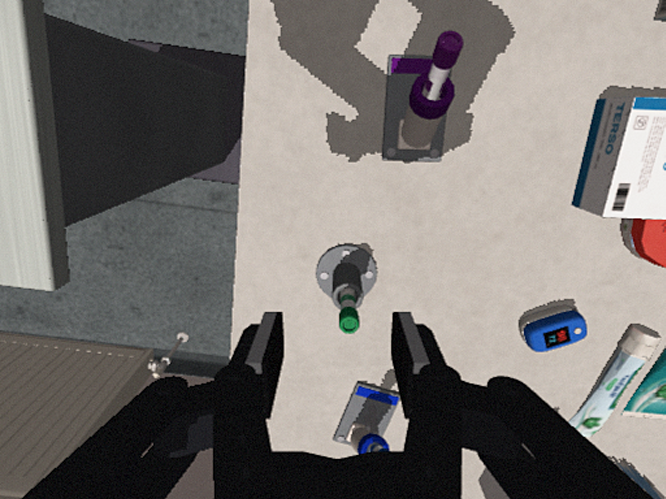

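```bash
python3 -m handwheel '[[[-1,0.2,0,0],[-1,0.18,0,0],[-0.83,0,0.5,0],[0,0,1,0],[0,0,1,0],[0,0,1,0],[0,0,1,0],[0,0,0.9,0],[0,0,0.4,0],[0,0,0.2,0],[0,0,0,0],[0,0,0,0]]]' 45 20; python3 -m handwheel '[[[0,0,0,0],[0,0,0,0],[0,0,0,0],[0,0,0,0],[0,0,0,0],[0,0,0,0]]]' 4 20
```

```text
t: 6.65
tcp_pos: [0.4583, -0.0939, 0.082]
tool_rot: [0.657, 0.754, 0.0, 0.001]
force: [-0.9, 0.7, -0.5]
finger_gap: 0.526
gripper_force: 0.0
t: 7.4
tcp_pos: [0.4579, -0.0938, 0.0817]
tool_rot: [0.657, 0.754, 0.0, 0.0]
force: [-0.6, 0.9, 5.7]
finger_gap: 0.18
gripper_force: 19.7
```

```bash
python3 -m handwheel '[[[0.25,0,-0.29,0],[0.25,0,-0.29,0],[0.2,0,-0.18,0],[0.2,0,-0.18,0],[0.2,0,-0.18,0],[0.2,0,0,0],[0.2,0,0,0],[0.2,0,0.04,0],[0,0,0,0]]]'
python3 - <<'E'
from h import *
print(sense()["ft_torque"])
im,d=snapshot("scene");save(im,"pics/s2.png",(110,250,200,360),4.5)
E
```

```text
t: 8.52
tcp_pos: [0.4517, -0.0507, 0.1084]
tool_rot: [0.657, 0.754, 0.0, -0.001]
force: [-0.7, 0.1, 3.5]
finger_gap: 0.18
gripper_force: 20.7
[-0.09273697  0.10867661 -0.02226105]
```

View pics/s2.png

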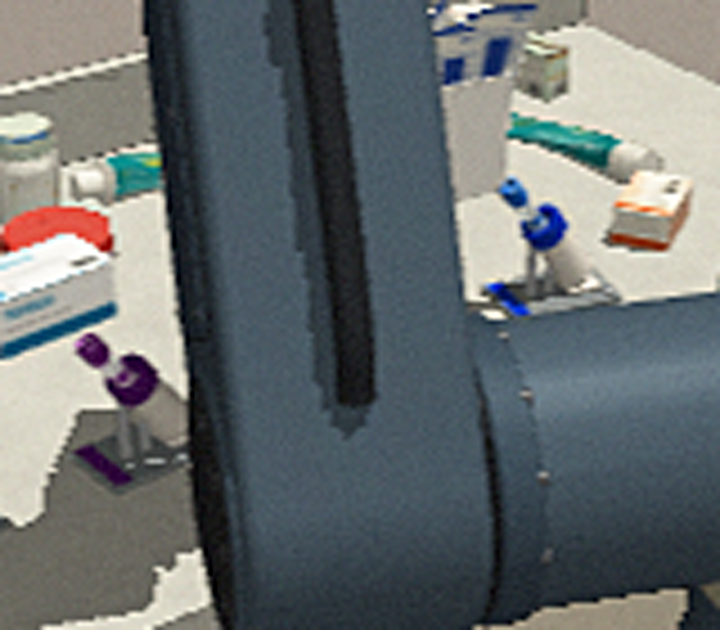

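```bash
python3 -m handwheel '[[[0.2,0,-0.35,0],[0.3,0,-0.52,0],[0.4,0,-0.7,0],[0.4,0,-0.8,0],[0.4,0,-0.8,0],[0,0,-0.4,0],[0,0,0,0],[0,0,0,0]]]'
python3 - <<'E'
from h import *
im,d,P=wrist();np.savez("w2.npz",im=im,d=d,P=P);im2,d2=snapshot("side")
a=cv2.resize(im,None,fx=1,fy=1);np.savez("s2.npz",im=im2,d=d2);save(np.hstack([a[150:384,130:380],cv2.resize(im2[60:216,190:356],(250,234))]),"pics/w2.png",s=1.5)
E
```

```text
t: 9.57
tcp_pos: [0.4458, -0.0096, 0.1972]
tool_rot: [0.657, 0.754, -0.0, -0.0]
force: [0.6, -0.5, 0.1]
finger_gap: 0.178
gripper_force: 20.3
```

View pics/w2.png

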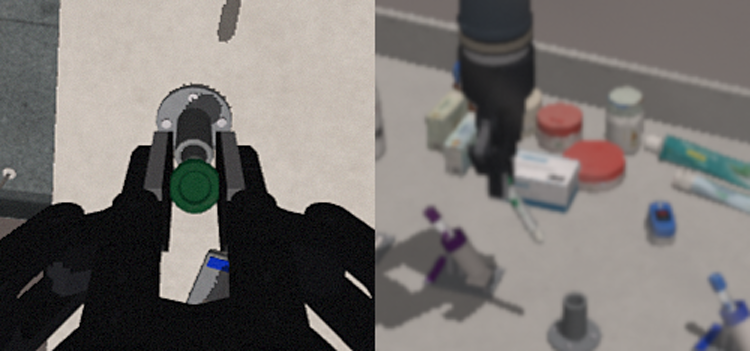

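```bash
cat > tilt.py <<'E'
from h import *
from scipy.optimize import least_squares
def tilt(P,tcp,col=None):
    u=np.array([-.139,.990,0]);w=np.array([.990,.139,0]);G=np.array(tcp)+[0,0,.019]
    D=P.reshape(-1,3)-G;a=np.c_[D@u,D@w,D[:,2]]
    Q=a[(np.abs(a[:,1])<.02)&(a[:,2]<-.022)&(a[:,2]>-.1)&(np.abs(a[:,0])<.08)]
    def f(p,Q=Q):
        ax=np.array([np.sin(p[0])*np.cos(p[1]),np.sin(p[1]),np.cos(p[0])*np.cos(p[1])]);o=np.array([p[2],p[3],0]);E=Q-o;s=E@ax
        return np.linalg.norm(E-s[:,None]*ax,axis=1)-.0065
    o=least_squares(f,[.5,0,0,0],loss="soft_l1",f_scale=.001)
    s=Q[np.abs(o.fun)<.004];
    print("tilt deg",np.degrees(o.x[:2]).round(1),"off mm",(o.x[2:]*1e3).round(1),len(Q),"rms",np.sqrt(np.mean(np.minimum(np.abs(f(o.x)),.01)**2)).round(4),"lowest",s.min(0).round(3))
E
python3 - <<'E'
from tilt import *
s=np.load("s2.npz");tilt(cloud("side",s["d"]),sense()["tcp_pos"])
tilt(np.load("w2.npz")["P"],sense()["tcp_pos"])
import fit
for nm,p in (("green",[.4946,.2477,-1.43]),("purple",[.495,.0889,-1.438])):
  print(nm,fit.fit(cloud("side",s["d"]).reshape(-1,3),np.array(p)))
E
```

```text
tilt deg [29.6 -0.3] off mm [0.1 0.9] 120 rms 0.0015 lowest [-0.048 -0.008 -0.079]
tilt deg [29.5  0.1] off mm [-0.7  0.5] 19 rms 0.0 lowest [-0.037 -0.004 -0.075]
green (array([ 0.49644675,  0.24707464, -1.48955804]), 149, np.float64(0.0017663144984166252))
purple (array([ 0.49537782,  0.08793922, -1.44661354]), 155, np.float64(0.0016986717633785842))
```

```bash
python3 -m handwheel '[[[1,0.56,0,0],[1,0.56,0,0],[1,0.56,0,0],[1,0.56,0,0],[1,0.56,0,0],[0.5,0.28,0,0],[0,0,0,0],[0,0,0,0]]]'
python3 - <<'E'
from h import *
import fit
im,d,P=wrist();P=P[d>0]
for nm,p in (("green",[.4946,.2477,-1.43]),("purple",[.495,.0889,-1.438])):
  print(nm,fit.fit(P,np.array(p)))
E
```

```text
t: 10.68
tcp_pos: [0.503, 0.1365, 0.1972]
tool_rot: [0.657, 0.754, -0.001, -0.0]
force: [-0.7, 0.0, 0.1]
finger_gap: 0.18
gripper_force: 20.3
green (array([ 0.49525113,  0.24583532, -1.48635757]), 834, np.float64(0.0005915204016469327))
purple (array([ 0.4929652 ,  0.0939676 , -1.07486554]), 227, np.float64(0.0022590859274629164))
```

```bash
python3 -m handwheel '[[[0,0,0,0.5],[1,0.07,0,0],[1,0,0,0],[1,0,0,0],[1,0,0,0],[1,0,0,0],[1,0,0,0],[0.51,0,0.5,0],[0,0,0.6,0],[0,0,0.4,0],[0,0,0.2,0],[0,0,0,0],[0,0,0,0]]]'
python3 - <<'E'
from h import *
rows([.4908,.2989,.1392])
im,d,P=wrist();np.savez("w3.npz",im=im,d=d,P=P);im2,d2=snapshot("side");np.savez("s3.npz",im=im2,d=d2)
save(np.hstack([im[150:384,130:380],cv2.resize(im2[60:216,100:266],(250,234))]),"pics/w3.png",s=1.5)
from tilt import tilt
tilt(cloud("side",d2)[...,:],sense()["tcp_pos"])
E
```

```text
t: 12.35
tcp_pos: [0.4919, 0.2994, 0.1554]
tool_rot: [0.677, 0.736, 0.0, 0.0]
force: [0.2, -0.4, 0.5]
finger_gap: 0.177
gripper_force: 20.3
units [-0.02 -0.05  0.65] yaw y 4.85
tilt deg [30.5  1.3] off mm [0.8 1.2] 104 rms 0.0023 lowest [-0.067 -0.01  -0.1  ]
```

View pics/w3.png

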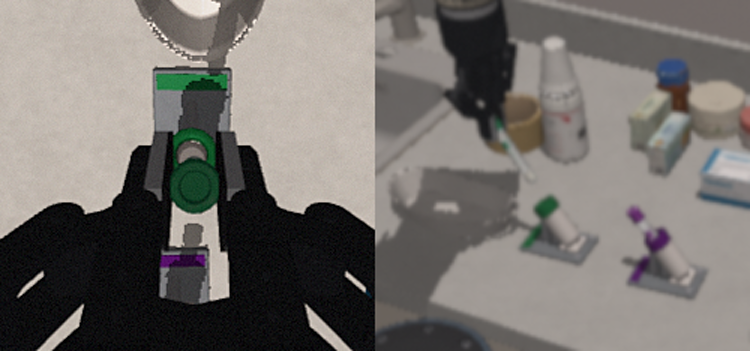

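```bash
python3 -m handwheel '[[[0,-0.05,0.35,0],[0,0,0.3,0],[0,0,0,0],[-0.15,0,0.24,0],[-0.15,0,0.24,0],[-0.15,0,0.24,0],[-0.15,0,0.24,0],[0,0,0,0]]]'
python3 - <<'E'
from h import *
im2,d2=snapshot("side");save(im2,"pics/s4.png",(90,170,120,220),6)
E
```

```text
t: 13.45
tcp_pos: [0.4912, 0.284, 0.1142]
tool_rot: [0.677, 0.736, -0.001, -0.0]
force: [-0.6, 0.5, 0.6]
finger_gap: 0.18
gripper_force: 20.3
```

View pics/s4.png

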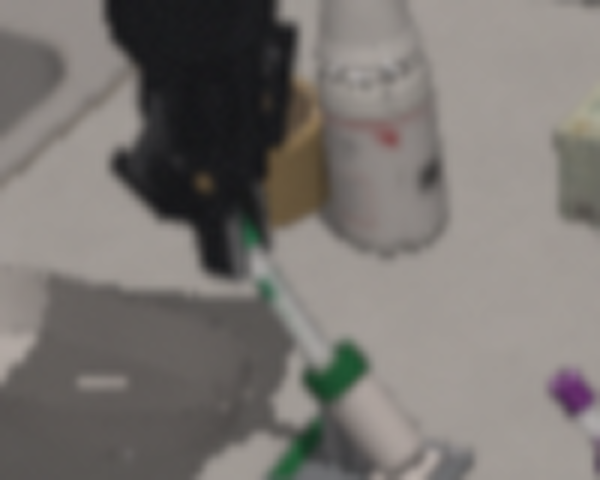

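```bash
python3 -m handwheel '[[[-0.15,0,0.23,0],[-0.15,0,0.23,0],[-0.15,0,0.23,0],[0,0,0,0]]]';python3 -m handwheel '[[[-0.15,0,0.23,0],[-0.15,0,0.23,0],[-0.15,0,0.23,0],[0,0,0,0]]]'
```

```text
t: 14.0
tcp_pos: [0.4921, 0.2728, 0.0969]
tool_rot: [0.677, 0.736, -0.001, -0.0]
force: [0.7, -0.4, -0.5]
finger_gap: 0.178
gripper_force: 20.3
t: 14.5
tcp_pos: [0.4936, 0.2623, 0.0803]
tool_rot: [0.677, 0.736, 0.0, -0.0]
force: [-0.0, 1.8, 2.3]
finger_gap: 0.177
gripper_force: 20.6
```

```bash
python3 -m handwheel '[[[0.1,0,0.06,0],[0.1,0,0.08,0],[0.1,0,0.09,0],[0,0,0,0]]]';python3 -m handwheel '[[[0,0,0,0],[0,0,0,0],[0,0,0,0],[0,0,0,0]]]' 45; python3 -m handwheel '[[[0,0,-0.5,0],[0,0,-1,0],[0,0,-1,0],[-0.5,0,-1,0],[-1,0,-0.5,0],[-1,0,0,0],[-1,0,0,0],[-1,0,0,0],[0,0,0,0],[0,0,0,0]]]'
python3 - <<'E'
from h import *
import fit
im,d,P=wrist()
m=(np.abs(P[...,0]-.495)<.05)&(np.abs(P[...,1]-.26)<.05)&(d>0)
p,n,e=fit.fit(P[d>0],np.array([.4953,.2458,-1.486]));print(p,n,e)
hsv=cv2.cvtColor(im,cv2.COLOR_RGB2HSV)
a=fit.ax(p[2]);D=P-[p[0],p[1],.067];s=D@a;R=np.linalg.norm(D-s[...,None]*a,axis=-1)
k=(R<.016)&(s>.005)&(d>0);print("top along axis",np.percentile(s[k],[50,90,98,100]).round(4),k.sum())
q,n,e=fit.fit(P[d>0],np.array([.495,.0885,-1.45]));print("purple",q,n,e)
save(im,"pics/w5.png",s=1.3);rows([.4908,.1,.2])
E
```

```text
t: 15.0
tcp_pos: [0.4929, 0.27, 0.0747]
tool_rot: [0.676, 0.737, 0.0, 0.0]
force: [-0.8, 1.1, 5.5]
finger_gap: 0.175
gripper_force: 20.9
t: 15.5
tcp_pos: [0.4927, 0.2695, 0.0744]
tool_rot: [0.676, 0.737, -0.0, -0.0]
force: [0.4, 0.5, 0.5]
finger_gap: 0.531
gripper_force: 0.0
t: 16.75
tcp_pos: [0.5025, 0.1579, 0.1751]
tool_rot: [0.677, 0.736, 0.0, 0.0]
force: [0.2, -0.3, -0.7]
finger_gap: 0.523
gripper_force: 0.0
[ 0.49530112  0.24581916 -1.48771148] 782 0.0004863312888504634
top along axis [0.0371 0.0441 0.0448 0.0456] 1069
purple [ 0.49809409  0.09091746 -2.13104343] 238 0.002034544496293416
units [-2.28 -0.66 -1.  ] yaw y 4.89
```

View pics/w5.png

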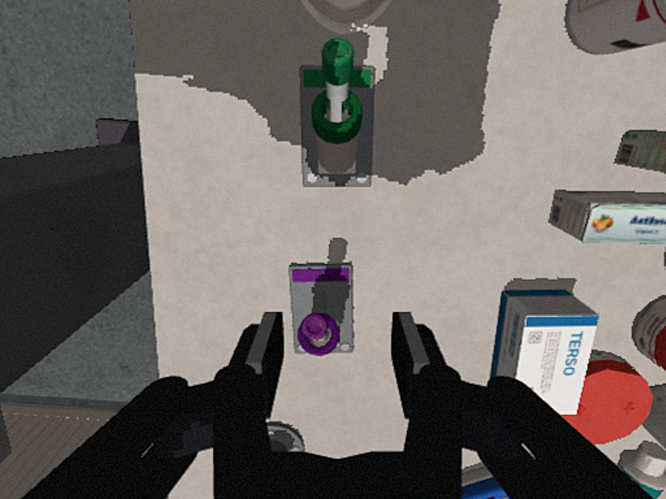

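```bash
python3 -m handwheel '[[[-1,0,0,0],[-1,0,0,0],[-1,0,0,0],[-1,0,0,0],[-1,0,-0.4,0],[0,0,0,0],[0,0,0,0]]]'
python3 - <<'E'
from h import *
import fit
im,d,P=wrist();P=P[d>0]
p,n,e=fit.fit(P,np.array([.495,.0885,-1.45]));print("purple",p,n,e)
u=np.array([-np.cos(p[2]),-np.sin(p[2]),0])
a=fit.ax(p[2]);D=P-[p[0],p[1],.067];s=D@a;R=np.linalg.norm(D-s[...,None]*a,axis=-1)
k=(R<.014)&(s>.012);w=np.cross([0,0,1],u);print("side offset of tube",np.median(D[k]@w),"top",s[k].max())
G=np.array([p[0],p[1],.067])+.0224*u+[0,0,.0267];T=G-[0,0,.019];print(T,np.degrees(p[2])+90)
th=np.radians(p[2]*180/np.pi+90);x=u;y=w*-1 if w[0]<0 else w;q=T-sense()["tcp_pos"];print("after turn units",q@u/.025,q@y/.025,-q[2]/.025);rows(T)
E
```

```text
t: 17.68
tcp_pos: [0.5126, 0.034, 0.1844]
tool_rot: [0.676, 0.737, 0.0, -0.0]
force: [0.4, 0.3, 0.2]
finger_gap: 0.525
gripper_force: 0.0
purple [ 0.49485266  0.08708471 -1.45970597] 494 0.000432336366913421
side offset of tube -0.0004540416173087591 top 0.04577304266628028
[0.49236935 0.10934663 0.0747    ] 6.365008798418202
after turn units 3.079897768915763 -0.465523646962369 4.383896682399875
units [ 3.06 -0.54  4.39] yaw y 4.94
```

```bash
python3 -m handwheel '[[[0,0,0,-0.24],[1,-0.47,0,0],[1,0,0,0],[1,0,0,0],[0.08,0,0.6,0],[0,0,1,0],[0,0,1,0],[0,0,0.9,0],[0,0,0.6,0],[0,0,0.28,0],[0,0,0,0],[0,0,0,0]]]'; python3 -c "
from h import *
rows([.4924,.1093,.0747])"
```

```text
t: 19.23
tcp_pos: [0.4933, 0.1082, 0.0756]
tool_rot: [0.667, 0.745, 0.0, 0.0]
force: [0.8, 0.5, 0.4]
finger_gap: 0.527
gripper_force: 0.0
units [ 0.05 -0.03  0.04] yaw y 6.32
```

```bash
python3 -m handwheel '[[[0,0,0,0],[0,0,0,0],[0,0,0,0],[0,0,0,0],[0,0,0,0],[0,0,0,0]]]' 4 20;  python3 -m handwheel '[[[0.14,0,-0.2,0],[0.29,0,-0.41,0],[0.43,0,-0.61,0],[0.43,0,-0.61,0],[0.29,0,-0.41,0],[0.14,0,-0.6,0],[0,0,-1,0],[0,0,-0.6,0],[0,0,0,0],[0,0,0,0]]]'
python3 - <<'E'
from h import *
from tilt import tilt
im2,d2=snapshot("side");tilt(cloud("side",d2),sense()["tcp_pos"])
im,d=snapshot("scene");tilt(cloud("scene",d),sense()["tcp_pos"])
im,d,P=wrist();tilt(P,sense()["tcp_pos"])
save(np.hstack([im[150:384,130:380],cv2.resize(im2[60:216,140:306],(250,234))]),"pics/w6.png",s=1.5)
E
```

```text
t: 19.98
tcp_pos: [0.4931, 0.1084, 0.0754]
tool_rot: [0.667, 0.745, 0.0, 0.0]
force: [0.0, 1.9, 5.5]
finger_gap: 0.178
gripper_force: 19.8
t: 21.22
tcp_pos: [0.4875, 0.1508, 0.1855]
tool_rot: [0.667, 0.745, -0.0, -0.0]
force: [-0.9, 0.2, -0.8]
finger_gap: 0.178
gripper_force: 19.6
tilt deg [34.3  0.9] off mm [0.6 0.5] 110 rms 0.0017 lowest [-0.054 -0.01  -0.073]
tilt deg [34.9 -0.3] off mm [ 3.2 -1.2] 84 rms 0.0013 lowest [-0.051 -0.011 -0.075]
  return _methods._mean(a, axis=axis, dtype=dtype,
  ret = ret.dtype.type(ret / rcount)
Traceback (most recent call last):
  File "tilt.py", line 12, in tilt
    print("tilt deg",np.degrees(o.x[:2]).round(1),"off mm",(o.x[2:]*1e3).round(1),len(Q),"rms",np.sqrt(np.mean(np.minimum(np.abs(f(o.x)),.01)**2)).round(4),"lowest",s.min(0).round(3))
                                                                                                                                                                     ~~~~~^^^
ValueError: zero-size array to reduction operation minimum which has no identity
```

```bash
python3 -m handwheel '[[[-0.5,-0.2,0,0],[-1,-0.3,0,0],[-1,-0.3,0,0],[-1,-0.3,0,0],[-1,-0.3,0,0],[-1,-0.3,0,0],[-1,-0.3,0,0],[-0.67,-0.28,0.3,0],[0,0,0.5,0],[0,0,0.5,0],[0,0,0.3,0],[0,0,0,0],[0,0,0,0]]]'
python3 - <<'E'
from h import *
from tilt import tilt
rows([.4508,-.0336,.1257])
im2,d2=snapshot("side");tilt(cloud("side",d2),sense()["tcp_pos"])
im,d,P=wrist();
from scipy.optimize import least_squares
P=P[d>0];Q=P[(np.hypot(P[:,0]-.457,P[:,1]+.092)<.02)&(P[:,2]>.012)&(P[:,2]<.058)]
o=least_squares(lambda p:np.hypot(Q[:,0]-p[0],Q[:,1]-p[1])-.0145,[.457,-.092],loss="soft_l1",f_scale=.001);print(o.x.round(4),len(Q))
save(np.hstack([im[150:384,130:380],cv2.resize(im2[70:226,190:356],(250,234))]),"pics/w6.png",s=1.5)
E
```

```text
t: 23.0
tcp_pos: [0.4514, -0.0332, 0.1461]
tool_rot: [0.667, 0.745, 0.0, 0.0]
force: [-0.4, 0.3, -0.2]
finger_gap: 0.181
gripper_force: 19.6
units [-0.01 -0.03  0.82] yaw y 6.36
tilt deg [35.1  2.1] off mm [2.4 1.4] 116 rms 0.0016 lowest [-0.052 -0.01  -0.072]
[ 0.4574 -0.0936] 590
```

View pics/w6.png

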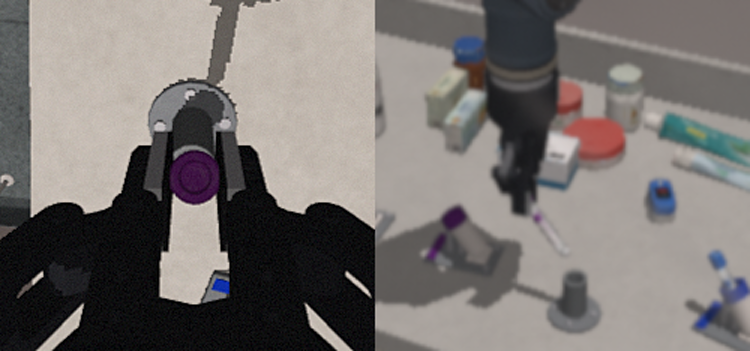

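```bash
python3 -m handwheel '[[[0,0,0.4,0],[0,-0.03,0.42,0],[-0.15,0,0.22,0],[-0.15,0,0.22,0],[-0.16,0,0.22,0],[0,0,0,0]]]'; python3 -m handwheel '[[[-0.19,0,-0.06,0],[-0.19,0,-0.07,0],[-0.18,0,-0.07,0],[-0.19,0,0,0],[-0.2,0,0,0],[-0.19,0,0.02,0],[0,0,0,0]]]'
```

```text
t: 23.85
tcp_pos: [0.4517, -0.0455, 0.1086]
tool_rot: [0.667, 0.745, -0.0, -0.0]
force: [0.5, -0.5, 0.0]
finger_gap: 0.175
gripper_force: 19.6
t: 24.72
tcp_pos: [0.4548, -0.0739, 0.1134]
tool_rot: [0.667, 0.745, -0.0, -0.0]
force: [-0.4, 0.5, -1.0]
finger_gap: 0.178
gripper_force: 19.5
```

```bash
python3 -m handwheel '[[[-0.2,0,0.08,0],[-0.2,0,0.1,0],[-0.22,0,0.11,0],[-0.12,0,0.1,0],[-0.08,0,0.1,0],[0,0,0,0]]]'
python3 - <<'E'
from h import *
from tilt import tilt
im2,d2=snapshot("side");im,d,P=wrist();s=sense();print(s["force"],s["ft_torque"])
save(np.hstack([im[150:384,130:380],cv2.resize(im2[70:226,190:356],(250,234))]),"pics/w7.png",s=1.5)
E
```

```text
t: 25.48
tcp_pos: [0.4569, -0.0938, 0.101]
tool_rot: [0.667, 0.745, -0.0, -0.0]
force: [-0.0, 1.2, -0.6]
finger_gap: 0.177
gripper_force: 19.5
[0.89171103 1.30673666 0.45455417] [0.22317738 0.02646861 0.03561897]
```

View pics/w7.png

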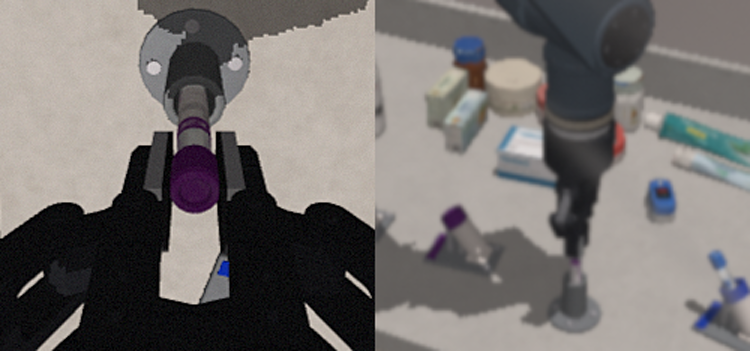

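```bash
python3 -m handwheel '[[[-0.1,0,0,0],[0,0,0,0],[0,0,-0.5,0],[0,0,-1,0],[0,0,-1,0],[0,0,-0.7,0],[0,0,-0.3,0],[0,0,0,0],[0,0,0,0]]]'
python3 - <<'E'
from h import *
from tilt import tilt
t=sense()["tcp_pos"]
im2,d2=snapshot("side");tilt(cloud("side",d2),t);
im,d,P=wrist();
Q=P.reshape(-1,3)[d.ravel()>0]
try: tilt(Q,t)
except Exception as e: print(e)
save(np.hstack([im[150:384,130:380],cv2.resize(im2[70:226,190:356],(250,234))]),"pics/w8.png",s=1.5)
E
```

```text
t: 26.7
tcp_pos: [0.4569, -0.0961, 0.1884]
tool_rot: [0.667, 0.745, -0.0, -0.001]
force: [-0.1, -0.5, -0.1]
finger_gap: 0.181
gripper_force: 19.6
tilt deg [ 0.6 -0.8] off mm [ -1.6 -11. ] 97 rms 0.002 lowest [-0.008 -0.008 -0.09 ]
tilt deg [17.   0.9] off mm [20.3  0.8] 703 rms 0.0025 lowest [-0.001 -0.007 -0.085]
```

View pics/w8.png

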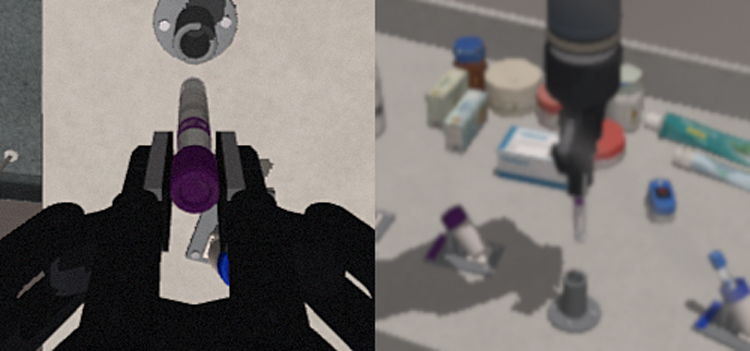

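Run:
```python
from h import *
from scipy.optimize import least_squares
s=sense();t=s["tcp_pos"];R=Rotation.from_quat(s["tool_rot"]).as_matrix()
u,w=R[:,0],R[:,1];G=t+[0,0,.019]
p=camera_params("wrist");K=np.array(p["mtx"]);H=np.array(p["hand_eye"])
for th in(-5,0,5):
    a=np.radians(th);F=np.array([-.0905*np.sin(a),0,.019*-1+.0905*np.cos(a)])
    c=np.array([F+[.0065*np.cos(k)*np.cos(a),.0065*np.sin(k),0] for k in np.linspace(0,6.28,40)])
    X=(c-H[:3,3])@H[:3,:3];px=np.c_[K[0,0]*X[:,0]/-X[:,2]+K[0,2],-K[1,1]*X[:,1]/-X[:,2]+K[1,2]]
    print(th,px.min(0).round(1),px.max(0).round(1))
im,d,P=wrist()
im2,d2=snapshot("side")
for Q in(P[d>0],cloud("side",d2)[d2>0]):
    D=Q-G;a=np.c_[D@u,D@w,D[:,2]]
    for lo,hi in((-.045,-.025),(-.065,-.045),(-.088,-.065)):
        q=a[(np.hypot(a[:,0],a[:,1])<.02)&(a[:,2]>lo)&(a[:,2]<hi)]
        if len(q)<8: continue
        o=least_squares(lambda c:np.hypot(q[:,0]-c[0],q[:,1]-c[1])-.0065,[0,0],loss="soft_l1",f_scale=.001);print(lo,(o.x*1e3).round(1),len(q))
    print()
```

```text
-5 [250.4 185.8] [267.3 201.6]
0 [250.5 195.3] [267.2 210.8]
5 [250.6 205. ] [267.1 220.1]
-0.045 [-0.1  0.2] 284
-0.065 [-0.9  0. ] 212
-0.088 [-1.9 -0.1] 142

-0.045 [-0.5  0.2] 30
-0.065 [-1.5  0.4] 31
-0.088 [-1.6  0.5] 34
```

```bash
python3 -c "
from station import *
print(sign_off())"
```

```text
the job is handed in; nothing more can be done
None
```

The green-capped tube is back home in the green-collared holder and released. The purple-capped tube is held still in the gripper, cap up, about 2° off vertical with its foot about 117 mm above the counter. I handed the job in after about 27 s; the blue tube, vial, dish and carton were not touched.

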